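Pull the wrongly packed plug from the locating-plug case

ROBOT

A 6-joint arm with a two-finger parallel gripper is mounted at the origin on the work surface. World frame = base frame: x ahead of the robot, y to its left, z up, the work surface at z = 0. Lengths are in m, angles in rad, forces in N, time in s.
With the tool pointing down it reaches from about 0.275 to 0.825 m from the base axis. Payload 4.9 kg.
Tool frame: the origin (TCP) lies on the centre line of the jaws, within the pads' length; the fingertips stand 14 mm ahead of it and the grasp point (between the pads) lies 5 mm behind it; z points along the fingers, y is the line along which they close (so a half turn about z gives the same grasp; the last joint's range is limited). The gripper opens to 85 mm and grips with 20 to 120 N. Pads are 22 mm wide; open, the fingers measure 114 mm over their backs; the gripper's body (76 mm by 85 mm) begins 54 mm behind the grasp point. The pads swing forward as they close: fully open they stand 13 mm farther back than shut.
Start: joints at [-1.434, 0.326, -0.193, 1.052, 0, 1.437], TCP at [0.147, -0.53, 0.245] pointing down, gripper open.
Joint ranges: [-2.65, 2.65], [-0.97, 1.79], [-1.3, 1.35], [-1.93, 2.1], [-1.47, 1.37], [-3.14, 3.14]. Speed limits (rad/s): [2.57, 2.57, 3.14, 3.14, 3.14, 3.14].

INTERFACE

Orientations are given as a unit quaternion [w, x, y, z].
In Python, from rig import env, snapshot gives the robot as it stands. The module is installed in compiled form; this text tells all that it offers.
- The arm moves only by the shell command python3 -m crank 'ROWS' [FORCE]. ROWS is text: rows parted by semicolons, each of 7 numbers parted by spaces: the shift along the tool's x, y, z in units of 30 mm (1.0 is 30 mm), then the turn, a rotation vector about the tool's x, y, z in units of 6 degrees (1.0 is 6 degrees), then the finger opening in mm, from 0 to 85.4. In form: tx ty tz ax ay az hand; .... A call has 1 to 12 rows; each row is the pose to reach, as a shift and turn from the pose commanded when the call began, along the tool's axes at that moment; what a row does not reach only later rows make up. A row lasts 1/12 s, in which the tool goes at most 41.7 mm and 7.16 degrees, less where a joint would pass 70% of its speed; a pose out of reach is approached as far as the arm can. A call with a gripper value outside its range is refused whole. The fingers move at their own pace and stop on an object; FORCE is the grip in N (left out, the last holds). Time passes only in rows, so rows that repeat a pose let the fingers close. It gives the time, the measured TCP pose, the force, the opening and the grip force at its end, in the units of the state.
- env.get_obs(): the state, without advancing time (a new reading comes with each control period).
- snapshot(name): name is "scene" or "top" or "wrist"; returns a dict with "pixels" (480x640x3 uint8, red, green, blue), "K" (3x3 intrinsics, pixels), "rvec" (rotation vector, rad) and "tvec" (3), from world to camera coordinates, as OpenCV has them. Camera axes: x right, y down, z forward; pixel columns grow to the right and rows downward; lengths in m; the calibration is good to about 2 mm. A picture is of the moment at which its call begins. There is no depth.
- env.sign_off(): hands the job in; it is judged then, once.
The state is a dict: "time": time; "q": joint angles; "qvel": joint speeds; "tau": joint torques, N m; "tool_pos": TCP position; "ee_rot": TCP orientation; "force": force on the tool from outside, world axes, zero at the start; "ft_torque": the same for the moment, N m; "gripper_width": opening from 0.0 (shut) to 1.0 (fully open); "finger_force": force on a finger pad.
Only numpy, scipy, OpenCV 4.12 (cv2) and the standard library are available. Lean on these libraries where they do the work, as an engineer would, in place of code of your own. Each camera call takes 0.05 s, during which the arm holds its last target. There are 200 camera calls.

TASK

Open the green lid of the plug case and leave it standing open, then check the contents against the colour layout: yellow pockets are for brass plugs, the blue pocket is for the steel plug. One steel plug has been packed in a yellow pocket: take it out and stand it upright in the red tray, leaving the correctly packed plugs and everything else on the bench where they are.

Things in the scene. Friction and masses are not known exactly. Their poses are not given: they have to be found in the camera images.
- case: Black case fixed to the bench, 140 mm (x) by 215 mm (y) by 70 mm high, walls and floor 5 mm thick, with three pockets in a row along its y. Origin: centre of its underside, on the table. Its x axis points from the front edge to the hinged edge of the lid.
- lid (a joint): Angle of the lid in rad: 0 shut, about 1.57 upright, 1.9 its stop. It starts shut or slightly ajar. The hinge is stiff: the lid stays at whatever angle it is left, and about 3 N at the handle moves it. The lid is green, 140 by 215 mm, 8 mm thick, and covers the case.
- lid_handle (a point): Centre of the lid's round steel bar handle: along the case's y, 100 mm long, 11 mm thick, its middle 35 mm above the lid's outer face, 122 mm from the hinge along the lid, 18 mm from the front edge, 113 mm above the table when shut. The round bar turns between the fingers, so a gripper holding it from above can stay pointing down; with the lid up the bar is on its far side. Axes turn with the lid.
- lid_hinge (a point): Middle of the hinge line, on the far (+x) top edge of the case, 70 mm above the table; the lid turns about the case's y axis here, the handle swinging up and then away towards the case's +x. Its axes turn with the lid.
- yellow1_floor (a point): Yellow pocket liner fixed in the case, meant for brass plugs only: 126 mm (along the case's x) by 66 mm (along its y), open on top, walls 4 mm thick standing 20 mm above its floor. The point is the centre of the pocket's floor, 9 mm above the table; axes as the case's. A plug stands on this floor within about 10 mm of the centre.
- yellow2_floor (a point): The other yellow pocket liner fixed in the case, meant for brass plugs only: 126 mm (along the case's x) by 66 mm (along its y), open on top, walls 4 mm thick standing 20 mm above its floor. The point is the centre of the pocket's floor, 9 mm above the table; axes as the case's. A plug stands on this floor within about 10 mm of the centre.
- blue_floor (a point): Blue pocket liner fixed in the case, meant for steel plugs only: 126 mm (along the case's x) by 66 mm (along its y), open on top, walls 4 mm thick standing 20 mm above its floor. The point is the centre of the pocket's floor, 9 mm above the table; axes as the case's. A plug stands on this floor within about 10 mm of the centre.
- brass_plug_mid (a point): Yellow-gold brass standing plug, 55 mm tall: foot flange 34 mm across and 10 mm high, above it a plain round shank 24 mm across up to the flat top; 0.2 kg. The point is on its axis, half-way up (27.5 mm above its foot); its z axis runs up the plug. It is always packed rightly, in a yellow pocket.
- steel_plug_a_mid (a point): Silver-grey steel standing plug, 55 mm tall: foot flange 34 mm across and 10 mm high, above it a plain round shank 24 mm across up to the flat top; 0.2 kg. The point is on its axis, half-way up (27.5 mm above its foot); its z axis runs up the plug. One of two alike: one stands in the blue pocket (right), the other in a yellow pocket (wrong); which of them is wrong changes.
- steel_plug_b_mid (a point): The second silver-grey steel standing plug, 55 mm tall: foot flange 34 mm across and 10 mm high, above it a plain round shank 24 mm across up to the flat top; 0.2 kg. The point is on its axis, half-way up (27.5 mm above its foot); its z axis runs up the plug.
- red_tray: Red open tray fixed to the bench, 140 mm (x) by 120 mm (y) by 30 mm high, walls and floor 5 mm thick, empty. Origin: centre of its underside, on the table.
- grey_tray: Grey tray of the same size, empty, not used. Origin: centre of its underside, on the table.
- hammer_mid (a point): Hammer lying on the bench, a bystander; the point is on its handle's axis.
- screwdriver_mid (a point): Screwdriver lying on the bench, a bystander.
- oil_bottle_mid (a point): Yellow oil bottle with a red cap, 56 mm across and 130 mm tall, a bystander; the point is half-way up.
- bearing_cap_mid (a point): Round steel bearing cap, 80 mm across and 30 mm high, a bystander; the point is half-way up.
- file_mid (a point): Flat file with an orange handle, 310 mm long, lying on the bench, a bystander.
Mind the look-alikes: they are no part of the job. Several things have the shape of the red_tray; the one meant has the colours described above.

How it is judged:
On the way:
1. the lid is opened to 70 degrees or more (value of joint lid above 1.22 rad), for 0.2 s.
At the end, for the whole second after the job is handed in: Lid open at 70 degrees or more; the steel plug from the yellow pocket upright (within 10 degrees) and at rest on the red tray's floor, inside its walls; the other steel plug standing in the blue pocket and the brass plug in its pocket, each within 25 mm of its start (value of joint lid above 1.22 rad and ((x of steel_plug_a_mid in the frame of red_tray between -0.06 and 0.06 m and y of steel_plug_a_mid in the frame of red_tray between -0.05 and 0.05 m and z of steel_plug_a_mid in the frame of red_tray between 0.022 and 0.043 m and angle between each of steel_plug_a_mid, steel_plug_b_mid's own z axis and vertical below 0.175 rad and distance of steel_plug_b_mid from where it was at the start of the episode below 0.025 m and x of steel_plug_b_mid in the frame of blue_floor between -0.06 and 0.06 m and y of steel_plug_b_mid in the frame of blue_floor between -0.031 and 0.031 m) or (x of steel_plug_b_mid in the frame of red_tray between -0.06 and 0.06 m and y of steel_plug_b_mid in the frame of red_tray between -0.05 and 0.05 m and z of steel_plug_b_mid in the frame of red_tray between 0.022 and 0.043 m and angle between each of steel_plug_b_mid, steel_plug_a_mid's own z axis and vertical below 0.175 rad and distance of steel_plug_a_mid from where it was at the start of the episode below 0.025 m and x of steel_plug_a_mid in the frame of blue_floor between -0.06 and 0.06 m and y of steel_plug_a_mid in the frame of blue_floor between -0.031 and 0.031 m)) and distance of brass_plug_mid from where it was at the start of the episode below 0.025 m and angle between brass_plug_mid's own z axis and vertical below 0.175 rad and linear speed of each of steel_plug_a, steel_plug_b below 0.02 m/s); the robot touches nothing.
It fails at once if the brass plug is moved 40 mm or more (distance of brass_plug_mid from where it was at the start of the episode above 0.04 m).
It fails at once if both steel plugs are moved 40 mm or more (distance of each of steel_plug_a_mid, steel_plug_b_mid from where it was at the start of the episode above 0.04 m).
It fails at once if a tool, bottle or cap on the bench is moved 50 mm or more (distance of any of hammer_mid, screwdriver_mid, oil_bottle_mid, bearing_cap_mid, file_mid from where it was at the start of the episode above 0.05 m).
It also fails if it takes over 54 s, if anything falls off the work surface, if the arm or the gripper's body presses on something with over 40 N, if the wrist force passes 120 N, or if a joint passes its speed limit or range.

## Working session

There is one attempt and no reset: what is moved stays moved. The work goes in short steps, Python scripts to look and compute and a shell command to move; the robot and the scene stay as the last step left them, time stands still between calls to the robot, and variables do not carry over. Pictures are saved under pics/ and viewed, at most 10 in all, crops included, and the job is handed in when it is done.

```bash
mkdir -p pics; cat > h.py <<'E'
import numpy as np, cv2
from rig import env, snapshot
from scipy.spatial.transform import Rotation as R
def snap(n,f=None):
    s=snapshot(n)
    if f: cv2.imwrite('pics/'+f,s['pixels'][:,:,::-1])
    return s
def ray(s,uv,z):
    Rm=cv2.Rodrigues(np.array(s['rvec'],float))[0]; t=np.array(s['tvec'],float).ravel()
    c=-Rm.T@t; d=Rm.T@np.linalg.inv(s['K'])@np.array([uv[0],uv[1],1.])
    return c+d*(z-c[2])/d[2]
def state():
    o=env.get_obs(); q=o['ee_rot']; return np.array(o['tool_pos']),R.from_quat([q[1],q[2],q[3],q[0]]),o
def rel(p):
    "world target -> tool-axis units from measured pose"
    x,r,o=state(); return r.inv().apply(np.array(p)-x)/0.03
E
python3 - <<'E'
from h import *
for n in('top','scene'):
    s=snap(n,n+'1.png'); np.savez(n+'1.npz',**s)
    Rm=cv2.Rodrigues(np.array(s['rvec'],float))[0]; print(n,-Rm.T@np.array(s['tvec']).ravel())
x,r,o=state(); print(x,r.as_matrix().round(3),o['time'],o['gripper_width'])
E
```

```text
top [0.2130552  0.08511338 1.69942083]
scene [1.18371489 1.00721634 0.87030985]
[ 0.14706441 -0.52943454  0.24455569] [[ 0.964  0.268 -0.   ]
 [ 0.268 -0.964  0.002]
 [ 0.    -0.002 -1.   ]] 0.1 1.0007909097025112
```

View pics/top1.png

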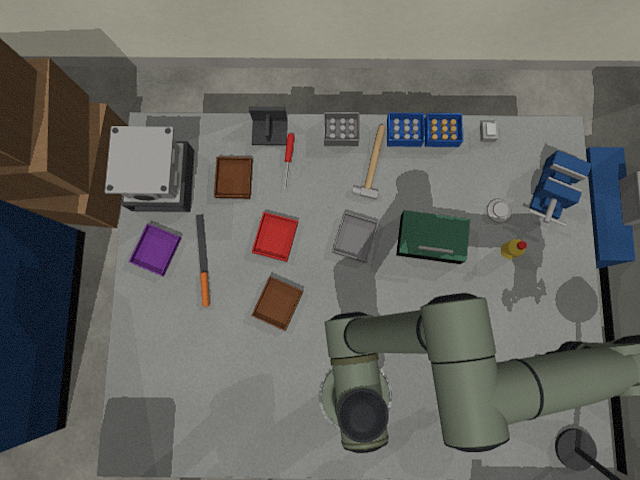

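View pics/scene1.png

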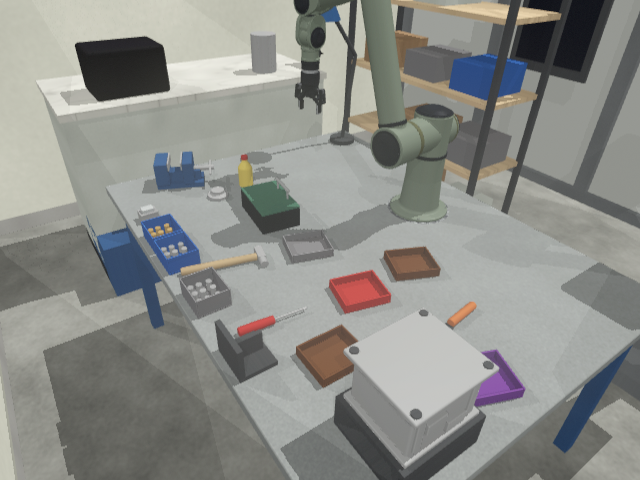

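The top view shows the case with its green lid at about (434,236), the handle bar at (436,248) on the robot's side, the red tray at (275,236) and the bottle at (514,249). Next I'll measure these.

```bash
python3 - <<'E'
from h import *
s=dict(np.load('top1.npz')); im=s['pixels']; hsv=cv2.cvtColor(im,cv2.COLOR_RGB2HSV)
def big(m):
    m=cv2.morphologyEx(m.astype('uint8'),cv2.MORPH_CLOSE,np.ones((9,9)))
    c=max(cv2.findContours(m,0,2)[0],key=cv2.contourArea); return cv2.minAreaRect(c)
for nm,m,z in(('lid',cv2.inRange(hsv,(55,90,40),(90,255,255)),.078),('red',(cv2.inRange(hsv,(0,170,90),(4,255,255))|cv2.inRange(hsv,(175,170,90),(180,255,255))),.03)):
    r=big(m); b=[ray(s,p,z)[:2] for p in cv2.boxPoints(r)]; b=np.array(b)
    print(nm,r[0],'c',b.mean(0).round(3),b.round(3).tolist(),[np.linalg.norm(b[i]-b[i-1]).round(3) for i in range(4)])
# handle: non-green bright inside lid
g=cv2.inRange(hsv,(0,0,110),(180,110,255)); w=np.zeros_like(g); w[238:256,412:460]=g[238:256,412:460]
r=big(w); print('handle',r,ray(s,r[0],.113).round(3),[ray(s,p,.113)[:2].round(3).tolist() for p in cv2.boxPoints(r)])
print('bottle',ray(s,(519,245),.13))
cv2.imwrite('pics/c.png',cv2.resize(im[190:280,380:550,::-1],None,fx=4,fy=4,interpolation=2))
E
```

```text
lid (434.22711181640625, 235.79696655273438) c [ 0.497 -0.25 ] [[0.442, -0.134], [0.58, -0.154], [0.552, -0.369], [0.415, -0.345]] [np.float64(0.213), np.float64(0.14), np.float64(0.216), np.float64(0.139)]
red (274.4117126464844, 236.31527709960938) c [0.498 0.267] [[0.445, 0.341], [0.583, 0.308], [0.551, 0.192], [0.415, 0.226]] [np.float64(0.119), np.float64(0.141), np.float64(0.121), np.float64(0.141)]
handle ((435.929931640625, 248.989990234375), (32.38549041748047, 1.4142135381698608), 8.13010311126709) [ 0.449 -0.247  0.113] [[0.453, -0.197], [0.458, -0.198], [0.444, -0.297], [0.44, -0.297]]
bottle [ 0.46151948 -0.50043313  0.13      ]
```

View pics/c.png

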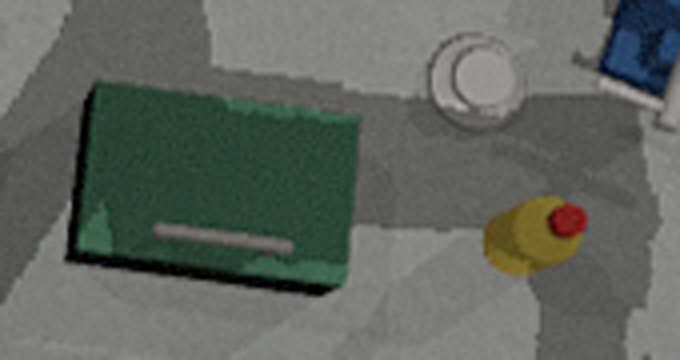

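The lid measures 140×215 mm as specified, centred at (0.497,-0.250) with its x axis at about -8°. The bar is at (0.448,-0.246). I'll approach above the handle.

```bash
python3 -c "
from h import *
print(rel([.447,-.2455,.19]))"
```

```text
[12.16504069 -6.44196467  1.83123953]
```

```bash
python3 -m crank '12.17 -6.44 1.83 0 0 -11.1 45;12.17 -6.44 1.83 0 0 -11.1 45;12.17 -6.44 1.83 0 0 -11.1 45;12.17 -6.44 1.83 0 0 -11.1 45;12.17 -6.44 1.83 0 0 -11.1 45;12.17 -6.44 1.83 0 0 -11.1 45;12.17 -6.44 1.83 0 0 -11.1 45;12.17 -6.44 1.83 0 0 -11.1 45;12.17 -6.44 1.83 0 0 -11.1 45;12.17 -6.44 1.83 0 0 -11.1 45;12.17 -6.44 1.83 0 0 -11.1 45;12.17 -6.44 1.83 0 0 -11.1 45' 40
python3 - <<'E'
from h import *
s=snap('wrist','w1.png'); x,r,o=state(); print(x,r.as_matrix().round(3),rel([.447,-.2455,.19]))
np.savez('w1.npz',**s)
Rm=cv2.Rodrigues(np.array(s['rvec'],float))[0]; print(-Rm.T@np.array(s['tvec']).ravel())
E
```

```text
time: 1.1
tool_pos: [0.448, -0.2441, 0.1896]
ee_rot: [-0.001, 0.753, 0.658, -0.0]
force: [-0.1, -0.9, 0.8]
gripper_width: 0.529
finger_force: 0.0
[ 0.44721984 -0.24538717  0.18992572] [[ 0.135  0.991 -0.001]
 [ 0.991 -0.135  0.   ]
 [ 0.    -0.001 -1.   ]] [-0.00471877 -0.00675415 -0.0024674 ]
[ 0.45916782 -0.1623462   0.31766047]
```

View pics/w1.png

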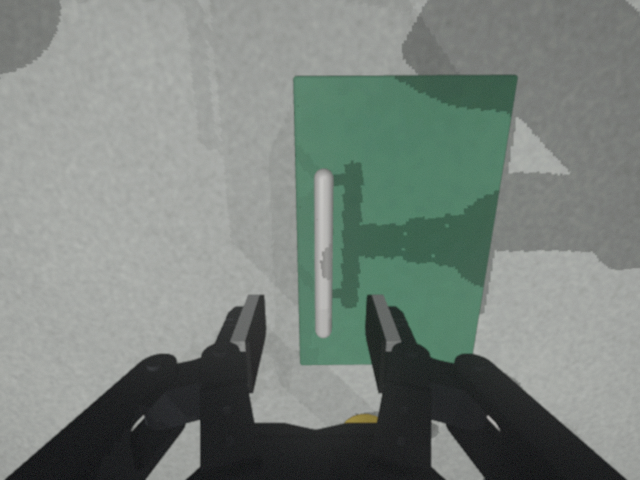

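The wrist view shows the bar running from (324,172) to (323,337), nearly parallel to the jaws' normal.

```bash
python3 - <<'E'
from h import *
s=dict(np.load('w1.npz'))
a,b=ray(s,(324,174),.113),ray(s,(323,334),.113); print(a,b,np.linalg.norm(a-b),np.degrees(np.arctan2(*(a-b)[:2])))
m=(a+b)/2; print(m); t=m.copy(); t[2]=.107; print(rel(t))
print([ray(s,p,.078)[:2].round(3).tolist() for p in((294,76),(517,76),(474,363),(301,364))])
E
```

```text
[ 0.45984512 -0.19331739  0.113     ] [ 0.44584273 -0.2990861   0.113     ] 0.10669155166554281 7.541357001864028
[ 0.45284392 -0.24620174  0.113     ]
[-1.71810367e-03  1.93126177e-01  2.76393396e+00]
[[0.449, -0.136], [0.586, -0.155], [0.561, -0.366], [0.422, -0.348]]
```

The bar's apparent length of 107 mm means it sits higher, at about z=0.125, so the lid is about 0.1 rad ajar. I'll grasp at that height.

```bash
python3 -m crank '0 .18 1 0 0 0 45;0 .18 1.8 0 0 0 45;0 .18 2.3 0 0 0 45;0 .18 2.3 0 0 0 45;0 .18 2.3 0 0 0 0;0 .18 2.3 0 0 0 0;0 .18 2.3 0 0 0 0;0 .18 2.3 0 0 0 0;0 .18 2.3 0 0 0 0;0 .18 2.3 0 0 0 0' 40
python3 - <<'E'
from h import *
x,r,o=state(); print(x)
g=x+[0,0,.005]; X=np.array([.991,-.135,0]); 
# arc relative to hinge at (0.5675,-.2615,.07): radial coordinates
d=(g-[.5675,-.2615,.07]); u=d@X; w=d[2]; a0=np.arctan2(w,-u); rad=np.hypot(u,w); print('rad',rad,'lid',a0-np.arctan2(43,122))
for k in range(1,14):
    a=a0+k*np.radians(7); print(k,round((-rad*np.cos(a)-u)/.03,2),round(-(rad*np.sin(a)-w)/.03,2))
E
```

```text
time: 1.98
tool_pos: [0.4522, -0.248, 0.1222]
ee_rot: [0.001, 0.754, 0.657, -0.001]
force: [-4.4, -3.3, 2.5]
gripper_width: 0.107
finger_force: 39.7
[ 0.45218636 -0.24801424  0.1222026 ]
rad 0.1294237603608753 lid 0.11893996871417861
1 0.26 -0.46
2 0.58 -0.88
3 0.94 -1.26
4 1.35 -1.59
5 1.79 -1.87
6 2.27 -2.1
7 2.77 -2.26
8 3.29 -2.37
9 3.81 -2.41
10 4.34 -2.38
11 4.86 -2.29
12 5.36 -2.14
13 5.84 -1.93
```

```bash
python3 -m crank '0 .26 -.46 0 0 0 0;0 .58 -.88 0 0 0 0;0 .94 -1.26 0 0 0 0;0 1.35 -1.59 0 0 0 0;0 1.79 -1.87 0 0 0 0;0 2.27 -2.1 0 0 0 0;0 2.77 -2.26 0 0 0 0;0 3.29 -2.37 0 0 0 0;0 3.81 -2.41 0 0 0 0;0 4.34 -2.38 0 0 0 0;0 4.86 -2.29 0 0 0 0;0 5.36 -2.14 0 0 0 0' 40
python3 - <<'E'
from h import *
x,r,o=state(); X=np.array([.991,-.135,0]); d=(x+[0,0,.005]-[.5675,-.2615,.07]); u=d@X; w=d[2]
print(x,np.hypot(u,w),np.arctan2(w,-u)-.339,o['force'],o['finger_force'])
E
```

```text
time: 2.98
tool_pos: [0.6178, -0.27, 0.193]
ee_rot: [0.006, 0.754, 0.657, 0.004]
force: [0.9, 1.6, 12.7]
gripper_width: 0.103
finger_force: 48.0
[ 0.61781996 -0.26998822  0.19297262] 0.1377654393928683 1.6111161439043769 [ 0.85711479  1.59835398 12.67829303] 47.95693874359131
```

```bash
python3 -m crank '0 .35 .2 0 0 0 0;0 .35 .2 0 0 0 0;0 .35 .2 0 0 0 24;0 .35 .2 0 0 0 24;0 .35 .2 0 0 0 24;0 .35 -.8 0 0 0 24;0 .35 -1.8 0 0 0 24;0 .35 -2.5 0 0 0 24;0 .35 -2.5 0 0 0 24'
python3 - <<'E'
from h import *
s=snap('scene','s2.png')
# back over case: camera sees pockets
s=snap('top','t2.png'); np.savez('t2.npz',**s); c=s['pixels'][190:280,380:510,::-1]
cv2.imwrite('pics/t2c.png',cv2.resize(c,None,fx=5,fy=5,interpolation=2))
print(rel([.42,-.26,.29]),state()[0])
E
```

```text
time: 3.73
tool_pos: [0.6244, -0.271, 0.2663]
ee_rot: [0.004, 0.754, 0.657, 0.002]
force: [0.2, -0.6, 0.9]
gripper_width: 0.278
finger_force: 0.0
[-0.58729627 -6.73960509 -0.96359546] [ 0.62275071 -0.27027456  0.2614917 ]
```

View pics/t2c.png

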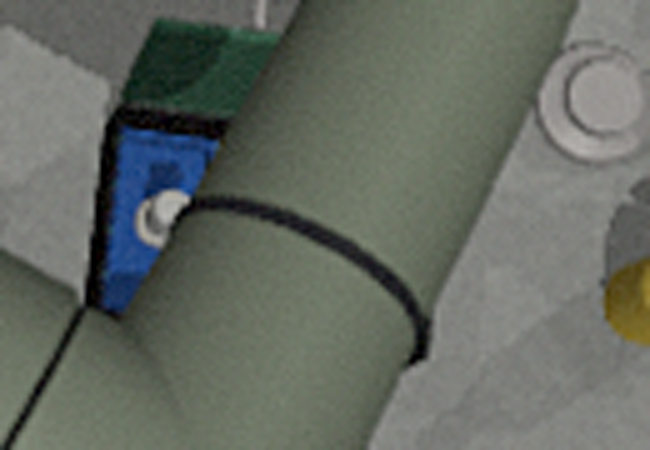

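The lid stands open. The blue pocket is at the +y end with a steel plug at about (160,218) in the crop, and the arm hides the others. I'll move above the yellow pockets for a wrist view.

```bash
python3 -m crank '0 0 -1 0 0 0 40;-1.8 -4.5 -1 0 0 0 40;-1.8 -4.5 -1 0 0 0 40;-1.8 -4.5 -1 0 0 0 40;-1.8 -4.5 -1 0 0 0 40;-1.8 -4.5 -1 0 0 0 40;-1.8 -4.5 -1 0 0 0 40;-1.8 -4.5 -1 0 0 0 40'
python3 - <<'E'
from h import *
s=snap('wrist','w3.png'); np.savez('w3.npz',**s)
E
```

```text
time: 4.5
tool_pos: [0.4813, -0.305, 0.2897]
ee_rot: [-0.001, 0.754, 0.657, 0.0]
force: [-0.9, -0.0, -0.2]
gripper_width: 0.471
finger_force: 0.0
```

View pics/w3.png

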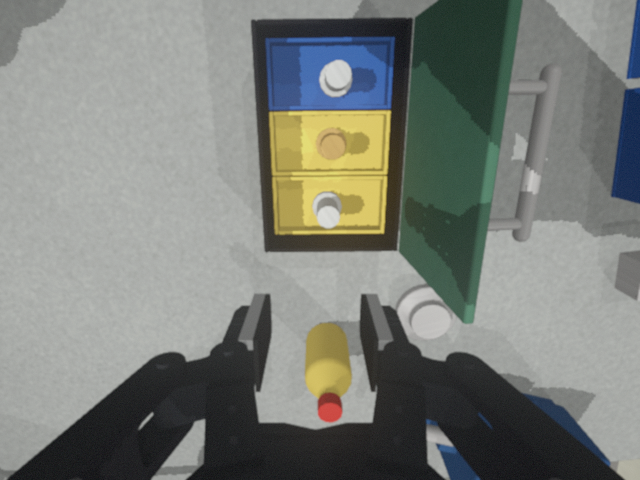

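The three pockets are in view. The blue one has a steel plug (right), the middle yellow one has the brass plug with its top at (332,144), and the lower yellow one has the wrong steel plug with its top at (329,216).

```bash
python3 - <<'E'
from h import *
s=dict(np.load('w3.npz')); hsv=cv2.cvtColor(s['pixels'],cv2.COLOR_RGB2HSV)
m=cv2.inRange(hsv,(0,0,205),(180,45,255)); m[:190]=0;m[235:]=0;m[:,:290]=0;m[:,370:]=0
c=max(cv2.findContours(m,0,2)[0],key=cv2.contourArea); r=cv2.minEnclosingCircle(c); print(cv2.boundingRect(c),r)
p=ray(s,(329,216),.064); print(p, 'diam',np.linalg.norm(ray(s,(317,216),.064)-ray(s,(341,216),.064)))
print('case corners',[ray(s,q,.07)[:2].round(3).tolist() for q in((252,20),(411,18),(397,250),(265,251))])
p[2]=.045; print(rel(p),state()[0])
E
```

```text
(317, 207, 23, 20) ((328.0, 217.5), 11.10190200805664)
[ 0.49356534 -0.32016648  0.064     ] diam 0.02473054281105198
case corners [[0.45, -0.137], [0.585, -0.154], [0.559, -0.365], [0.422, -0.347]]
[-0.45518438  0.46179431  8.15913267] [ 0.48178331 -0.30498423  0.28979254]
```

```bash
python3 -m crank '-.46 .46 0 0 0 0 50;-.46 .46 1.3 0 0 0 50;-.46 .46 2.6 0 0 0 50;-.46 .46 3.9 0 0 0 50;-.46 .46 5 0 0 0 50;-.46 .46 6 0 0 0 50;-.46 .46 6 0 0 0 50;-.46 .46 6 0 0 0 50'
python3 - <<'E'
from h import *
x=state()[0]; print(x,rel([.4935,-.320,.046]))
s=snap('wrist','w4.png')
E
```

```text
time: 5.22
tool_pos: [0.4926, -0.3194, 0.1088]
ee_rot: [-0.002, 0.754, 0.657, -0.0]
force: [-0.2, -1.0, 1.1]
gripper_width: 0.587
finger_force: 0.0
[ 0.49261564 -0.31943501  0.10879644] [-0.0201661   0.0396456   2.09303434]
```

View pics/w4.png

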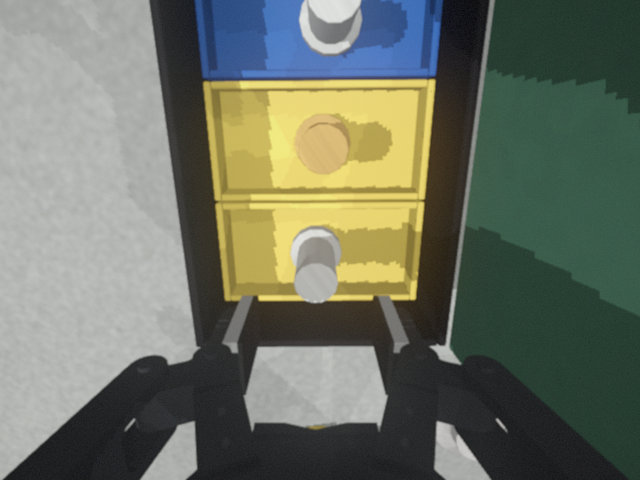

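The plug top at (316,283) is centred between the finger tips at (250,300) and (382,300). I'll descend, grip and lift.

```bash
python3 -m crank '0 .04 1 0 0 0 50;0 .04 2.08 0 0 0 50;0 .04 2.08 0 0 0 50;0 .04 2.08 0 0 0 10;0 .04 2.08 0 0 0 10;0 .04 2.08 0 0 0 10;0 .04 2.08 0 0 0 10;0 .04 2.08 0 0 0 10' 45; python3 -m crank '0 0 -1 0 0 0 10;0 0 -2 0 0 0 10;0 0 -3 0 0 0 10;0 0 -4 0 0 0 10;0 0 -5 0 0 0 10;0 0 -5.5 0 0 0 10;0 0 -5.5 0 0 0 10'
python3 - <<'E'
from h import *
x,r,o=state(); print(x,o['force'])
s=dict(np.load('top1.npz')); print(rel([.497,.266,.2]))
E
```

```text
time: 5.93
tool_pos: [0.4953, -0.3222, 0.051]
ee_rot: [0.002, 0.754, 0.657, 0.0]
force: [-2.5, 1.1, 7.0]
gripper_width: 0.263
finger_force: 44.2
time: 6.52
tool_pos: [0.4965, -0.3229, 0.219]
ee_rot: [0.005, 0.754, 0.657, 0.001]
force: [0.9, 0.3, -0.8]
gripper_width: 0.259
finger_force: 44.5
[ 0.49650054 -0.32289326  0.21898798] [ 0.88645579  0.28188711 -0.82467619]
[19.44961401 -2.67918402  0.51327717]
```

```bash
python3 -m crank '1.2 -.6 0 0 0 0 10;2.5 -1.2 0 0 0 0 10;3.8 -1.8 0 0 0 0 10;5.1 -2.2 0 0 0 0 10;6.4 -2.6 0 0 0 0 10;7.7 -2.68 0 0 0 0 10;9 -2.68 0 0 0 0 10;10.3 -2.68 0 0 0 0 10;11.6 -2.68 0 0 0 0 10;12.9 -2.68 0 0 0 0 10;14.2 -2.68 0 0 0 0 10;15.5 -2.68 0 0 0 0 10'; python3 -c "
from h import *
print(rel([.497,.266,.1]),rel([.497,.266,.047]))"
```

```text
time: 7.52
tool_pos: [0.4776, 0.1525, 0.2126]
ee_rot: [-0.0, 0.754, 0.657, -0.0]
force: [1.2, -0.7, -1.8]
gripper_width: 0.253
finger_force: 44.8
[3.83469924 0.12270791 3.75384845] [3.83474205 0.12334547 5.520515  ]
```

```bash
python3 -m crank '1.3 .1 .3 0 0 0 10;2.6 .1 .8 0 0 0 10;3.9 .1 1.8 0 0 0 10;3.9 .1 2.8 0 0 0 10;3.9 .1 3.7 0 0 0 10;3.9 .1 3.7 0 0 0 10;3.9 .1 3.7 0 0 0 10;3.9 .1 3.7 0 0 0 10'
python3 - <<'E'
from h import *
x,r,o=state(); print(x,rel([.497,.266,.047]),r.as_matrix()[:,2],o['finger_force'])
s=snap('wrist','w5.png'); np.savez('w5.npz',**s)
E
```

```text
time: 8.18
tool_pos: [0.4978, 0.2659, 0.1032]
ee_rot: [0.0, 0.754, 0.657, 0.0]
force: [0.4, -0.3, -1.6]
gripper_width: 0.256
finger_force: 44.8
[0.49784832 0.26587854 0.10318141] [-7.38604346e-04 -3.00330006e-02  1.87269073e+00] [ 8.38898230e-04  3.42849592e-04 -9.99999589e-01] 44.755403995513916
```

View pics/w5.png

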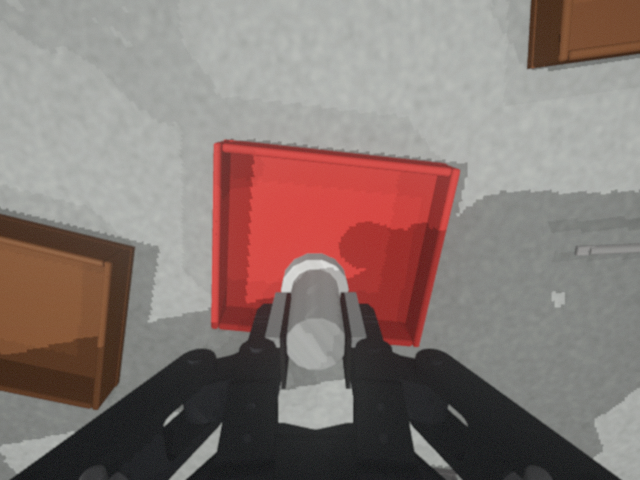

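The plug hangs upright in the jaws, with its flange at about (314,275) over the red tray. I'll lower it gently.

```bash
python3 -m crank '0 0 .7 0 0 0 10;0 0 1.3 0 0 0 10;0 0 1.6 0 0 0 10;0 0 1.7 0 0 0 10;0 0 1.7 0 0 0 10;0 0 1.7 0 0 0 10'
```

```text
time: 8.73
tool_pos: [0.4982, 0.2662, 0.0524]
ee_rot: [0.0, 0.754, 0.657, 0.001]
force: [0.5, -0.7, -2.2]
gripper_width: 0.256
finger_force: 44.8
```

```bash
python3 -m crank '0 0 .04 0 0 0 10;0 0 .08 0 0 0 10;0 0 .12 0 0 0 10;0 0 .12 0 0 0 10;0 0 .12 0 0 0 10'
```

```text
time: 9.15
tool_pos: [0.4973, 0.266, 0.0477]
ee_rot: [0.0, 0.754, 0.657, 0.0]
force: [0.5, -0.1, -1.8]
gripper_width: 0.256
finger_force: 44.8
```

```bash
python3 -m crank '0 0 .05 0 0 0 10;0 0 .1 0 0 0 10;0 0 .1 0 0 0 10;0 0 .1 0 0 0 10'
```

```text
time: 9.48
tool_pos: [0.4975, 0.2664, 0.0469]
ee_rot: [0.0, 0.754, 0.657, 0.001]
force: [-5.1, -2.3, 18.1]
gripper_width: 0.257
finger_force: 47.0
```

Contact (18 N). I'll release and withdraw.

```bash
python3 -m crank '0 0 -.05 0 0 0 10;0 0 -.05 0 0 0 45;0 0 -.05 0 0 0 45;0 0 -.05 0 0 0 45;0 0 -.05 0 0 0 45;0 0 -1 0 0 0 45;0 0 -2 0 0 0 45;0 0 -3.2 0 0 0 45;0 0 -4.5 0 0 0 45;0 0 -5.5 0 0 0 45;0 0 -6 0 0 0 45'; python3 -m crank '3 -5 0 0 0 0 45;3 -5 0 0 0 0 45;3 -5 0 0 0 0 45;3 -5 0 0 0 0 45;3 -5 0 0 0 0 45;3 -5 0 0 0 0 45;3 -5 0 0 0 0 45;3 -5 0 0 0 0 45'
python3 - <<'E'
from h import *
a=snap('top')['pixels'][110:310,100:540]; b=snap('scene')['pixels'][130:320,140:450]
a=cv2.resize(a,(660,300)); b=cv2.resize(b,(490,300))[:, :490]
b=cv2.copyMakeBorder(b,0,0,0,170,0)
cv2.imwrite('pics/f.png',np.vstack([a,b])[:,:,::-1])
E
```

```text
time: 10.4
tool_pos: [0.499, 0.2667, 0.229]
ee_rot: [0.001, 0.754, 0.657, 0.003]
force: [0.7, 0.5, -0.8]
gripper_width: 0.528
finger_force: 0.0
time: 11.07
tool_pos: [0.362, 0.3753, 0.2245]
ee_rot: [0.0, 0.754, 0.656, 0.0]
force: [-0.2, 0.0, 0.1]
gripper_width: 0.53
finger_force: 0.0
```

View pics/f.png

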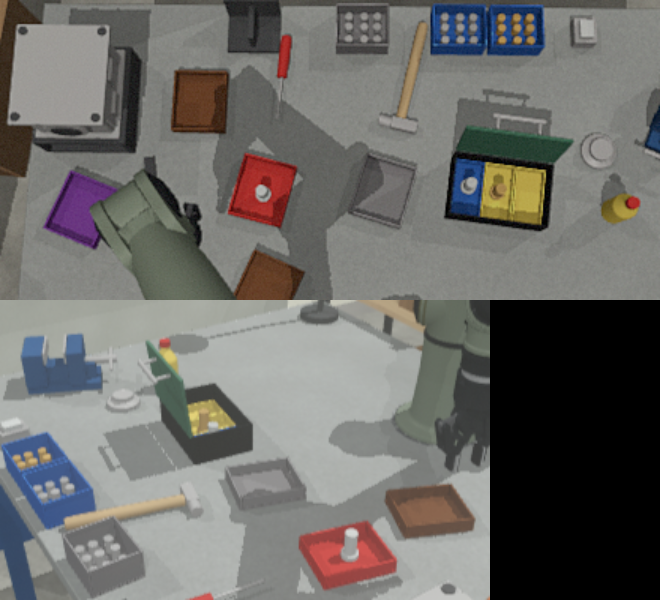

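The final view shows the steel plug upright in the red tray, at (263,192) in the top half and (350,545) in the lower half. The lid is open, the brass and blue-pocket plugs are in place, and the robot is clear of everything.

```bash
python3 -c "
from rig import env
print(env.sign_off())"
```

```text
the job is handed in; nothing more can be done
None
```

The lid is standing open, the misplaced steel plug is upright in the red tray, nothing else looked disturbed in the last pictures, and the job was handed in at about 11 s (no verdict was returned).

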